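Move the row of culture vessels to the growing tray in the same order

TASK

Move the four sealed culture vessels from the wire transfer rack into the black holders on the growing tray, keeping them in the same order along the row: each goes into the holder straight across from the bay it stands in now. Keep them upright, set each one down gently so that it stands flat in the middle of its holder, and leave the rinse bottle and the light meter where they are.

Things in the scene. Friction and masses are not known exactly. Their poses are not given: they have to be found in the camera images.
- jar_tall: the tall round culture jar: clear body, white screw lid with a small grey vent disc in the middle of its top; 46 mm in diameter, 100 mm high. 0.05 to 0.2 kg. Starts upright in one of the fixed rack's four bays, 88 mm apart (which one varies); rack floor 10 mm, wires 23 mm, end plates 44 mm above bench. Origin: centre of underside, z up; at the start x points across the rack to the tray, y along the rack.
- jar_wide: the wide, low round culture jar: clear body, plain white screw lid; 54 mm in diameter, 68 mm high. 0.05 to 0.2 kg. Starts upright in one of the fixed rack's four bays, 88 mm apart (which one varies); rack floor 10 mm, wires 23 mm, end plates 44 mm above bench. Origin: centre of underside, z up; at the start x points across the rack to the tray, y along the rack.
- box_square: the square culture box: clear body, square white lid; 46 mm by 46 mm, 84 mm high, its sides along its own x and y axes. 0.05 to 0.2 kg. Starts upright in one of the fixed rack's four bays, 88 mm apart (which one varies); rack floor 10 mm, wires 23 mm, end plates 44 mm above bench. Origin: centre of underside, z up; at the start x points across the rack to the tray, y along the rack.
- vial: the slim round culture vial: clear body, white screw lid; 34 mm in diameter, 84 mm high. 0.05 to 0.2 kg. Starts upright in one of the fixed rack's four bays, 88 mm apart (which one varies); rack floor 10 mm, wires 23 mm, end plates 44 mm above bench. Origin: centre of underside, z up; at the start x points across the rack to the tray, y along the rack.
- holder_a: one of four like black square cups in a row on the aluminium tray beyond the rack (its place in the row varies), fixed. Outside 78 x 78 mm, inside 70 x 70 mm, rim 12 mm and inner floor 4 mm above its underside, which is 10 mm above the bench. Origin: centre of underside, z up, x and y along its sides. One stands across from each bay, 0.14 to 0.18 m away, not quite evenly set.
- holder_b: one of four like black square cups in a row on the aluminium tray beyond the rack (its place in the row varies), fixed. Outside 78 x 78 mm, inside 70 x 70 mm, rim 12 mm and inner floor 4 mm above its underside, which is 10 mm above the bench. Origin: centre of underside, z up, x and y along its sides. One stands across from each bay, 0.14 to 0.18 m away, not quite evenly set.
- holder_c: one of four like black square cups in a row on the aluminium tray beyond the rack (its place in the row varies), fixed. Outside 78 x 78 mm, inside 70 x 70 mm, rim 12 mm and inner floor 4 mm above its underside, which is 10 mm above the bench. Origin: centre of underside, z up, x and y along its sides. One stands across from each bay, 0.14 to 0.18 m away, not quite evenly set.
- holder_d: one of four like black square cups in a row on the aluminium tray beyond the rack (its place in the row varies), fixed. Outside 78 x 78 mm, inside 70 x 70 mm, rim 12 mm and inner floor 4 mm above its underside, which is 10 mm above the bench. Origin: centre of underside, z up, x and y along its sides. One stands across from each bay, 0.14 to 0.18 m away, not quite evenly set.
- rinse_bottle: bystander: white plastic rinse bottle with a red cap and spout, 60 mm in diameter, 180 mm high, loose on the bench to the left of the work; origin: centre of its underside, z up
- light_meter: bystander: grey hand-held light meter with a white dome, 120 x 60 x 40 mm, loose, lying on the bench to the right of the work; origin: centre of its underside, z up
Mind the look-alikes: they are no part of the job. What is shaped like the box_square but blue is not meant. Leave any brown look-alike of the vial alone.

How it is judged:
By the outcome, as a careful person would: the job done as asked, in the order asked, and still so for the second after the job is handed in, with the robot touching nothing.
It also fails if it takes over 88 s, if anything falls off the work surface, if the arm or the gripper's body presses on something with over 40 N, if the wrist force passes 120 N, or if a joint passes its speed limit or range.

ROBOT

A 7-joint arm with a two-finger parallel gripper is mounted at the origin on the work surface. World frame = base frame: x ahead of the robot, y to its left, z up, the work surface at z = 0. Lengths are in m, angles in degrees, forces in N, time in s.
With the tool pointing down it reaches from about 0.425 to 0.875 m from the base axis. Payload 4.7 kg.
Tool frame: the origin (TCP) lies midway between the tips of the shut fingers; the grasp point (between the pads) lies env.grip_point_offset behind it (env.grip_point_offset is the distance from the TCP to the grasp point, in m); z points along the fingers, y is the line along which they close (so a half turn about z gives the same grasp; the last joint's range is limited). The gripper opens to 87 mm and grips with 3 to 60 N. Pads are 19 mm wide; open, the fingers measure 117 mm over their backs; the gripper's body (75 mm by 190 mm) begins 51 mm behind the grasp point.
Start: joints at [69.276, 18.392, -4.016, 83.108, 1.295, 78.541, -3.26], TCP at [0.239, -0.605, 0.223] pointing down, gripper open.
Joint ranges: [-163.93, 163.93], [-17.29, 119.83], [-79.2, 71.16], [3.27, 140.29], [-89.18, 269.18], [5.43, 117.66], [-154.24, 154.24]. Speed limits (degrees/s): [147.25, 147.25, 180, 180, 180, 180, 180].

INTERFACE

Orientations are given as [roll, pitch, yaw] about the fixed x, y, z axes, in that order (R = Rz(yaw) Ry(pitch) Rx(roll)).
In Python, from cell import env gives the robot as it stands.
- The arm moves only by the shell command python3 -m creep 'ROWS' [FORCE]. ROWS is a JSON object of lists of equal length, an entry for each row: "translation": the shift along the tool's x, y, z in units of 0.08 m (1.0 is 0.08 m), a list of three; "turn": the turn, a rotation vector about the tool's x, y, z in units of 180 degrees (1.0 is 180 degrees), a list of three; "grip": the opening, from 0 (shut) to 1 (fully open). In form: {"translation": [[x, y, z], ...], "turn": [[ax, ay, az], ...], "grip": [grip, ...]}. A call has 1 to 5 rows; each row shifts and turns the commanded pose from where the row before left it, along the tool's axes as they then stand; what a row does not reach is not made up. A row lasts 1/8 s, in which the tool goes at most 62.5 mm and 10.7 degrees, less where a joint would pass 70% of its speed; a pose out of reach is approached as far as the arm can. A call with a number of a shift or a turn outside -1 to 1 is refused whole. A call with a gripper value outside its range is refused whole. The fingers move at their own pace and stop on an object; FORCE is the grip in N (left out, the last holds). Time passes only in rows, so rows that do not move let the fingers close. It gives the time, the measured TCP pose, the force, the opening and the grip force at its end, in the units of the state.
- env.get_obs(): the state, without advancing time (a new reading comes with each control period).
- env.read_camera(name): name is "scene" or "top"; returns a dict with "frame" (384x512x3 uint8, red, green, blue), "z_map" (384x512 float32, m along the optical axis (not along the pixel's ray), 0 where there is no reading), "K" (3x3 intrinsics, pixels), "D" ([k1, k2, p1, p2, k3] as OpenCV has them; the pictures are not rectified), "rvec" (rotation vector, rad) and "tvec" (3), from world to camera coordinates, as OpenCV has them. Camera axes: x right, y down, z forward; pixel columns grow to the right and rows downward; lengths in m; the calibration is good to about 2 mm. A picture is of the moment at which its call begins.
- env.sign_off(): hands the job in; it is judged then, once.
The state is a dict: "time_s": time; "qpos": joint angles; "joint_velocities": joint speeds; "effort": joint torques, N m; "tool_pos": TCP position; "tool_rot": TCP orientation; "force": force on the tool from outside, world axes, zero at the start; "wrist_torque": the same for the moment, N m; "grip_width": finger opening in m; "grasp_force": force on a finger pad.
Only numpy, scipy, OpenCV 4.12 (cv2) and the standard library are available. Lean on these libraries where they do the work, as an engineer would, in place of code of your own. Each camera call takes 0.05 s, during which the arm holds its last target. There are 200 camera calls.

## Working session

There is one attempt and no reset: what is moved stays moved. The work goes in short steps, Python scripts to look and compute and a shell command to move; the robot and the scene stay as the last step left them, time stands still between calls to the robot, and variables do not carry over. Pictures are saved under pics/ and viewed, at most 14 in all, crops included, and the job is handed in when it is done.

```bash
ls; mkdir -p pics; python3 - <<'E'
from cell import env
import cv2
print(env.get_obs(), env.grip_point_offset)
for n in("scene","top"):
    c=env.read_camera(n); cv2.imwrite(f"pics/{n}0.png",c["frame"][:,:,::-1]); print(n,c["K"],c["D"],c["rvec"],c["tvec"])
E
```

```text
pics
{'time_s': 0.0, 'qpos': array([69.27726261, 18.44089548, -4.01523716, 83.17593142,  1.29441387,
       78.53978948, -3.26159898]), 'joint_velocities': array([ 0.06644891, -0.0522729 , -0.0124804 , -0.02056787, -0.08937572,
        0.04107912, -0.04376239]), 'effort': array([-4.00233339e-04, -4.91292715e+01, -4.04081466e-01, -3.12523162e+01,
       -6.38623768e-02,  4.37653530e-02,  1.90866399e-04]), 'tool_pos': array([ 0.23829715, -0.60414384,  0.22143164]), 'tool_rot': array([-1.79888594e+02,  5.25739351e-03,  2.15305197e+01]), 'force': array([ 0.11898192,  0.18357817, -0.697381  ]), 'wrist_torque': array([0.01301113, 0.04435486, 0.02413605]), 'grasp_force': 0.0, 'grip_width': 0.08712414825249996} 0.0187
scene [[495.87853929   0.         252.68620297]
 [  0.         495.87853929 182.20578194]
 [  0.           0.           1.        ]] [-0.20291011  0.          0.          0.          0.        ] [ 1.37875953  2.12245665 -0.92656482] [ 0.19823224 -0.28632984  1.64820515]
top [[436.9151635    0.         263.60135356]
 [  0.         436.9151635  189.47108332]
 [  0.           0.           1.        ]] [-0.11615906  0.          0.          0.          0.        ] [ 2.18416184 -2.1975372   0.08229012] [-0.02372607  0.49940291  1.4347823 ]
```

View pics/top0.png

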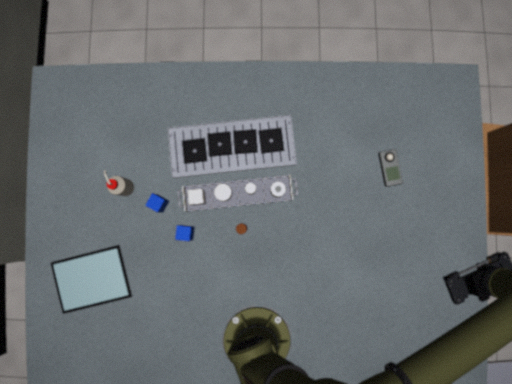

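View pics/scene0.png

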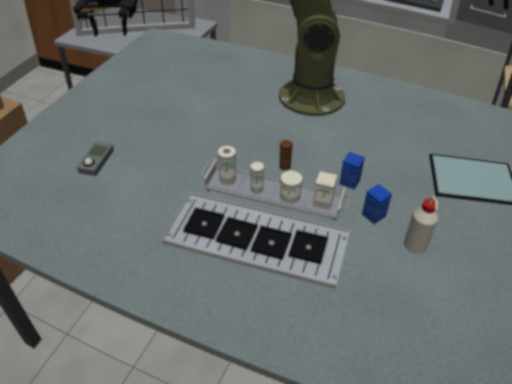

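Top view: on the rack, left to right, are the square box (196,197), wide jar (222,192), vial (250,188) and tall jar with a grey vent (278,188). Holders are at (194,151), (219,144), (245,142) and (271,140). Other candidates are the blue boxes (156,203) and (184,233) as box look-alikes, the brown vial (241,229) as a vial look-alike, and the white rinse bottle (117,186). I choose the four white-lidded vessels standing in the rack. In the scene view they are at (326,188), (291,184), (257,175) and (227,162).

```bash
cat > h.py <<'E'
from cell import env
import cv2, numpy as np
def cloud(n):
    c=env.read_camera(n); z=c["z_map"].astype(float); H,W=z.shape
    v,u=np.mgrid[:H,:W]
    n_=cv2.undistortPoints(np.stack([u,v],-1).reshape(-1,1,2).astype(float),c["K"],c["D"]).reshape(H,W,2)
    R=cv2.Rodrigues(c["rvec"])[0]; t=np.ravel(c["tvec"])
    P=(np.dstack([n_[...,0]*z,n_[...,1]*z,z])-t)@R
    P[z==0]=np.nan
    return c,P,n_,R,t
def proj(c,p): return cv2.projectPoints(np.asarray(p,float).reshape(-1,3),c["rvec"],c["tvec"],c["K"],c["D"])[0].reshape(-1,2)
def ray(c,uv):
    n=cv2.undistortPoints(np.array(uv,float).reshape(1,1,2),c["K"],c["D"]).ravel()
    R=cv2.Rodrigues(c["rvec"])[0]; return -R.T@np.ravel(c["tvec"]), R.T@np.array([*n,1])
def atz(c,uv,z):
    o,d=ray(c,uv); return o+d*(z-o[2])/d[2]
def tri(r1,r2):
    (o1,d1),(o2,d2)=r1,r2
    s=np.linalg.lstsq(np.stack([d1,-d2],1),o2-o1,rcond=None)[0]
    a,b=o1+s[0]*d1,o2+s[1]*d2
    return (a+b)/2,np.linalg.norm(a-b)
E
python3 - <<'E'
from h import *
C={n:cloud(n) for n in("top","scene")}
np.set_printoptions(precision=4,suppress=True)
seeds={"box":[(196,197),(326,181)],"wide":[(222,192),(291,179)],"vial":[(250,188),(257,168)],"tall":[(278,188),(227,152)]}
for k,s in seeds.items():
    for (n,(u,v)) in zip(("top","scene"),s):
        c,P,*_=C[n]; g=c["frame"].min(2).astype(int)
        zs=np.nanmedian(P[v-2:v+3,u-2:u+3,2])
        m=np.abs(P[...,2]-zs)<.006; m&=np.hypot(P[...,0]-P[v,u,0],P[...,1]-P[v,u,1])<.045
        p=P[m]; lo,hi=p.min(0),p.max(0)
        print(k,n,"z",zs,"n",m.sum(),"mid",(lo+hi)[:2]/2,"size",(hi-lo)[:2],"mean",p.mean(0)[:2])
hs={"h1":[(194,151),(308,247)],"h2":[(219,144),(271,242)],"h3":[(245,142),(236,234)],"h4":[(271,140),(204,223)]}
for k,s in hs.items():
    cc=[]
    for (n,(u,v)) in zip(("top","scene"),s):
        c,P,*_=C[n]; g=(c["frame"].max(2)<60).astype(np.uint8)
        g=cv2.morphologyEx(g,cv2.MORPH_CLOSE,np.ones((5,5)))
        g=cv2.morphologyEx(g,cv2.MORPH_OPEN,np.ones((5,5)))
        nl,lab,st,ce=cv2.connectedComponentsWithStats(g)
        l=lab[v,u]; r=cv2.minAreaRect(np.argwhere(lab==l)[:,::-1].astype(np.float32))
        q=cv2.boxPoints(r)
        pts=np.argwhere(lab==l)[:,::-1]
        ww=np.array([atz(c,x,.02)[:2] for x in pts]).astype(np.float32); rr=cv2.minAreaRect(ww)
        zz=np.nanmedian(P[lab==l][:,2])
        print(k,n,l,st[l],"zmed",zz,"rect@20mm",np.round(rr[0],4),np.round(rr[1],4),rr[2],"mean",ww.mean(0))
        cc.append(ray(c,ce[l]))
    print("  tri",*tri(*cc))
c=C["top"][0]["frame"][120:250,140:310,::-1]; s=C["scene"][0]["frame"][130:290,150:410,::-1]
a=cv2.resize(c,None,fx=3,fy=3,interpolation=2); b=cv2.resize(s,(510,314),interpolation=2)
cv2.imwrite("pics/crop1.png",cv2.resize(np.vstack([a,b]),(430,594)))
E
```

```text
box top z 0.09509028929726994 n 207 mid [0.4733 0.1915] size [0.0476 0.0486] mean [0.4737 0.1903]
box scene z 0.09449599999481405 n 259 mid [0.4778 0.1898] size [0.0512 0.0495] mean [0.4789 0.1902]
wide top z 0.07867008958614659 n 214 mid [0.4879 0.1061] size [0.0512 0.0515] mean [0.4883 0.1053]
wide scene z 0.07795676339856389 n 278 mid [0.4917 0.1044] size [0.058  0.0539] mean [0.4936 0.105 ]
vial top z 0.09543753331956158 n 92 mid [0.499  0.0166] size [0.0318 0.0316] mean [0.4994 0.0166]
vial scene z 0.09306920323581909 n 126 mid [0.502  0.0156] size [0.0344 0.0368] mean [0.5049 0.0165]
tall top z 0.11157960988305313 n 168 mid [ 0.4943 -0.0709] size [0.0435 0.0439] mean [ 0.4953 -0.0697]
tall scene z 0.11038849740300785 n 191 mid [ 0.4984 -0.0702] size [0.0472 0.0459] mean [ 0.5009 -0.0698]
h1 top 6 [ 183  129  100   34 2000] zmed 0.015571363281599183 rect@20mm [0.6536 0.077 ] [0.0857 0.3311] 7.3130645751953125 mean [0.6525 0.0782]
h1 scene 11 [ 185  209  141   54 3449] zmed 0.014846037107752372 rect@20mm [0.6584 0.077 ] [0.0929 0.3333] 7.38966703414917 mean [0.6579 0.0811]
  tri 
[... 381 characters left out ...]
.0029362339582414748
h3 top 6 [ 183  129  100   34 2000] zmed 0.015571363281599183 rect@20mm [0.6536 0.077 ] [0.0857 0.3311] 7.3130645751953125 mean [0.6525 0.0782]
h3 scene 11 [ 185  209  141   54 3449] zmed 0.014846037107752372 rect@20mm [0.6584 0.077 ] [0.0929 0.3333] 7.38966703414917 mean [0.6579 0.0811]
  tri [0.6531 0.0795 0.0137] 0.0020270737115966916
h4 top 6 [ 183  129  100   34 2000] zmed 0.015571363281599183 rect@20mm [0.6536 0.077 ] [0.0857 0.3311] 7.3130645751953125 mean [0.6525 0.0782]
h4 scene 11 [ 185  209  141   54 3449] zmed 0.014846037107752372 rect@20mm [0.6584 0.077 ] [0.0929 0.3333] 7.38966703414917 mean [0.6579 0.0811]
  tri [0.6531 0.0795 0.0137] 0.0020270737115966916
```

View pics/crop1.png

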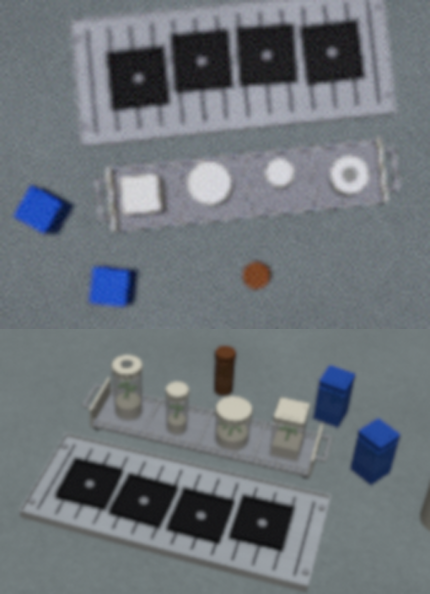

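The crop confirms the choice: plain white lids on the rack are box, wide, vial and tall (grey vent). The blue boxes and brown vial stand outside the rack. Each black holder has a light dot at its centre, so I'll measure those.

```bash
cat > m.py <<'E'
from h import *
np.set_printoptions(precision=4,suppress=True)
C={n:cloud(n) for n in("top","scene")}
hs={"h1":[(194,151),(308,247)],"h2":[(219,144),(271,242)],"h3":[(245,142),(236,234)],"h4":[(271,140),(204,223)]}
for k,s in hs.items():
    cc=[];o=[]
    for (n,(u,v)) in zip(("top","scene"),s):
        c,P,*_=C[n]; f=c["frame"].mean(2)
        r=5; w=f[v-r:v+r+1,u-r:u+r+1]; w=np.clip(w-np.median(w)-8,0,None)
        vv,uu=np.mgrid[v-r:v+r+1,u-r:u+r+1]; uv=((w*uu).sum()/w.sum(),(w*vv).sum()/w.sum())
        cc.append(ray(c,uv)); o.append(atz(c,uv,.014)[:2])
        # black extent, holder at ~20mm, wide local window
        p=np.array([atz(c,x,.018)[:2] for x in np.argwhere(f<48)[:,::-1] if abs(x[0]-u)<40 and abs(x[1]-v)<40])
        a=np.radians(7.3); R=np.array([[np.cos(a),np.sin(a)],[-np.sin(a),np.cos(a)]])
        q=(p-o[-1])@R.T; q=q[(abs(q)<.0405).all(1)]
        o.append(q.mean(0)@R+o[-1])
    print(k,"dot top",o[0],"blk",o[1],"dot scene",o[2],"blk",o[3],"tri",*tri(*cc))
c,P,*_=C["top"]
m=(c["frame"].min(2)>150)&(abs(P[...,2]-.095)<.01)&(np.hypot(P[...,0]-.4735,P[...,1]-.191)<.05)
print("box yaw",cv2.minAreaRect(P[m][:,:2].astype(np.float32)))
for n in C:
  c,P,*_=C[n]
  for k,p,h in(("box",(.4745,.1905),.094),("wide",(.49,.105),.078),("vial",(.501,.0163),.094),("tall",(.4965,-.0703),.11)):
    u,v=proj(c,[*p,h])[0].round().astype(int); f=c["frame"].min(2)
    uv=np.array([(x[1],x[0]) for x in np.argwhere(f>150) if abs(x[1]-u)<14 and abs(x[0]-v)<14])
    ww=np.array([atz(c,x,h)[:2] for x in uv]); ww=ww[np.hypot(*(ww-p).T)<.04]
    print(n,k,len(ww),"white mid",(ww.min(0)+ww.max(0))/2,"size",np.ptp(ww,axis=0),"mean",ww.mean(0))
E
python3 m.py
```

```text
h1 dot top [0.6323 0.2052] blk [0.6319 0.2051] dot scene [0.6319 0.2042] blk [0.6345 0.2045] tri [0.6323 0.2047 0.0147] 0.0008453924880184393
h2 dot top [0.6546 0.1211] blk [0.6544 0.1205] dot scene [0.6545 0.1197] blk [0.6568 0.1206] tri [0.6547 0.1204 0.0145] 0.0012427561074210285
h3 dot top [0.6616 0.0346] blk [0.6611 0.0347] dot scene [0.662  0.0336] blk [0.6644 0.0343] tri [0.6618 0.0341 0.0141] 0.0010249839008246752
h4 dot top [ 0.6653 -0.052 ] blk [ 0.6644 -0.0524] dot scene [ 0.6652 -0.0533] blk [ 0.6676 -0.0517] tri [ 0.6654 -0.0525  0.0145] 0.0010658908098624177
box yaw ((0.4738122522830963, 0.19137370586395264), (0.04609748721122742, 0.04717116057872772), 5.705562591552734)
top box 232 white mid [0.4747 0.1979] size [0.0503 0.0602] mean [0.4747 0.1917]
top wide 246 white mid [0.4895 0.1046] size [0.0543 0.0542] mean [0.4889 0.1062]
top vial 112 white mid [0.5005 0.0166] size [0.0347 0.0378] mean [0.5005 0.0167]
top tall 182 white mid [ 0.4973 -0.0693] size [0.0438 0.0468] mean [ 0.497  -0.0703]
scene box 220 white mid [0.475  0.1889] size [0.0467 0.0461] mean [0.4754 0.1893]
scene wide 235 white mid [0.4892 0.1034] size [0.0515 0.0511] mean [0.4898 0.1041]
scene vial 87 white mid [0.5004 0.0153] size [0.0308 0.0312] mean [0.5006 0.0153]
scene tall 123 white mid [ 0.4968 -0.0718] size [0.0446 0.0427] mean [ 0.4967 -0.0712]
```

```bash
python3 -m creep '{"translation":[[0,0,-0.5],[0.4,-0.6,-0.1],[0.4,-0.6,0],[0.5,-0.55,0],[0.6,-0.45,0]],"turn":[[0,0,0],[0,0,-0.055],[0,0,-0.055],[0,0,-0.055],[0,0,-0.055]],"grip":[1,1,1,1,1]}' 15
```

```text
time_s: 0.92
tool_pos: [0.256, -0.3692, 0.2706]
tool_rot: [180.0, 0.0, 61.5]
force: [0.1, 1.0, 1.1]
grip_width: 0.087
grasp_force: 0.0
```

```bash
cat > d.py <<'E'
import sys; from cell import env; import numpy as np
from scipy.spatial.transform import Rotation as Ro
x,y,z,yaw=map(float,sys.argv[1:5]); s=env.get_obs()
yw=float(sys.argv[5]) if len(sys.argv)>5 else s["tool_rot"][2]
R=Ro.from_euler("xyz",[180,0,yw],degrees=True)
print(np.round(s["tool_pos"],4),np.round(s["tool_rot"],2),"units",np.round(R.inv().apply(np.array([x,y,z])-s["tool_pos"])/.08,3),"turn z",round((s["tool_rot"][2]-yaw)/180,4))
E
python3 d.py .4968 -.0707 .18 96.5
```

```text
[ 0.256  -0.3692  0.2706] [1.7998e+02 2.0000e-02 6.1460e+01] units [4.717 0.861 1.132] turn z -0.1947
```

```bash
python3 -m creep '{"translation":[[0.01,0,0],[0,0,0],[0,0,0],[0,0,0]],"turn":[[0,0,-0.05],[0,0,-0.05],[0,0,-0.05],[0,0,-0.044]],"grip":[1,1,1,1]}'; python3 d.py .4968 -.0707 .18 96.5
```

```text
time_s: 1.42
tool_pos: [0.2563, -0.3704, 0.2707]
tool_rot: [180.0, 0.0, 96.3]
force: [-0.8, 1.0, -0.1]
grip_width: 0.0867
grasp_force: 0.0
[ 0.2563 -0.3704  0.2707] [1.7999e+02 3.0000e-02 9.6330e+01] units [3.392 3.401 1.134] turn z -0.001
```

```bash
python3 -m creep '{"translation":[[0.5,0.5,0],[0.5,0.5,0],[0.5,0.5,0],[0.5,0.5,0.2],[0.5,0.5,0.2]],"turn":[[0,0,0],[0,0,0],[0,0,0],[0,0,0],[0,0,0]],"grip":[1,1,1,1,1]}'; python3 -m creep '{"translation":[[0.5,0.5,0.3],[0.39,0.4,0.4],[0,0,0],[0,0,0]],"turn":[[0,0,0],[0,0,0],[0,0,0],[0,0,0]],"grip":[1,1,1,1]}'; python3 d.py .4968 -.0707 .056 96.5
```

```text
time_s: 2.05
tool_pos: [0.4352, -0.1492, 0.2386]
tool_rot: [179.9, 0.1, 96.0]
force: [0.6, -0.6, -0.6]
grip_width: 0.0874
grasp_force: 0.0
time_s: 2.55
tool_pos: [0.498, -0.0728, 0.1826]
tool_rot: [-180.0, 0.0, 96.0]
force: [-0.1, -0.5, -0.2]
grip_width: 0.087
grasp_force: 0.0
[ 0.498  -0.0728  0.1826] [-1.7997e+02  3.0000e-02  9.6040e+01] units [ 0.028 -0.012  1.583] turn z -0.0026
```

```bash
python3 -m creep '{"translation":[[0.03,-0.01,0.5],[0,0,0.5],[0,0,0.4],[0,0,0.18],[0,0,0]],"turn":[[0,0,0],[0,0,0],[0,0,0],[0,0,0],[0,0,0]],"grip":[1,1,1,1,1]}'; python3 d.py .4968 -.0707 .056 96.5;  python3 -m creep '{"translation":[[0,0,0],[0,0,0],[0,0,0],[0,0,0],[0,0,0]],"turn":[[0,0,0],[0,0,0],[0,0,0],[0,0,0],[0,0,0]],"grip":[0.3,0.3,0.3,0.3,0.3]}' 12
```

```text
time_s: 3.18
tool_pos: [0.4969, -0.0709, 0.0563]
tool_rot: [-180.0, 0.0, 96.0]
force: [-0.2, 0.4, 0.4]
grip_width: 0.087
grasp_force: 0.0
[ 0.4969 -0.0709  0.0563] [-1.7997e+02  2.0000e-02  9.5960e+01] units [ 0.002 -0.001  0.004] turn z -0.003
time_s: 3.8
tool_pos: [0.497, -0.0699, 0.0562]
tool_rot: [-180.0, 0.0, 96.1]
force: [-0.5, -0.3, 1.0]
grip_width: 0.0457
grasp_force: 12.0
```

```bash
python3 -m creep '{"translation":[[0,0,-0.2],[0,0,-0.2],[0,0,-0.2],[0,0,0]],"turn":[[0,0,0],[0,0,0],[0,0,0],[0,0,0]],"grip":[0.3,0.3,0.3,0.3]}'; python3 d.py .6653 -.0527 .060 96
```

```text
time_s: 4.3
tool_pos: [0.4986, -0.0701, 0.1061]
tool_rot: [179.8, 0.1, 96.0]
force: [0.4, 0.0, -2.0]
grip_width: 0.0454
grasp_force: 12.0
[ 0.4986 -0.0701  0.1061] [1.798e+02 1.000e-01 9.604e+01] units [-2.000e-03  2.095e+00  5.770e-01] turn z 0.0002
```

```bash
python3 -m creep '{"translation":[[0,0.3,0],[0,0.6,0],[0,0.6,0],[0,0.4,0],[0,0.2,0]],"turn":[[0,0,0],[0,0,0],[0,0,0],[0,0,0],[0,0,0]],"grip":[0.3,0.3,0.3,0.3,0.3]}'; python3 -m creep '{"translation":[[0,0,0.15],[0,0,0.15],[0,0,0.1],[0,0,0.05],[0,0,0]],"turn":[[0,0,0],[0,0,0],[0,0,0],[0,0,0],[0,0,0]],"grip":[0.3,0.3,0.3,0.3,0.3]}'; python3 d.py .6653 -.0527 .060 96
```

```text
time_s: 4.92
tool_pos: [0.6653, -0.0517, 0.1029]
tool_rot: [-180.0, -0.1, 96.1]
force: [0.1, 0.3, -1.6]
grip_width: 0.0458
grasp_force: 12.0
time_s: 5.55
tool_pos: [0.6639, -0.0523, 0.068]
tool_rot: [-180.0, 0.0, 96.0]
force: [0.7, 1.1, -1.8]
grip_width: 0.0459
grasp_force: 12.0
[ 0.6639 -0.0523  0.068 ] [-1.7998e+02  1.0000e-02  9.6040e+01] units [-0.007  0.017  0.1  ] turn z 0.0002
```

```bash
python3 -m creep '{"translation":[[-0.007,0.01,0.03],[0,0,0.03],[0,0,0.02],[0,0,0]],"turn":[[0,0,0],[0,0,0],[0,0,0],[0,0,0]],"grip":[0.3,0.3,0.3,0.3]}';  python3 -m creep '{"translation":[[0,0,0.01],[0,0,0]],"turn":[[0,0,0],[0,0,0]],"grip":[0.3,0.3]}'; python3 d.py .6653 -.0527 .060 96
```

```text
time_s: 6.05
tool_pos: [0.6649, -0.0526, 0.0615]
tool_rot: [-180.0, 0.0, 96.1]
force: [0.1, 0.1, -0.8]
grip_width: 0.0459
grasp_force: 12.0
time_s: 6.3
tool_pos: [0.6651, -0.0526, 0.0609]
tool_rot: [-180.0, 0.0, 96.1]
force: [0.0, 0.1, -1.8]
grip_width: 0.0458
grasp_force: 12.0
[ 0.6651 -0.0526  0.0609] [-1.800e+02  1.000e-02  9.606e+01] units [-0.002  0.003  0.011] turn z 0.0003
```

```bash
python3 -m creep '{"translation":[[0,0,0.01],[0,0,0]],"turn":[[0,0,0],[0,0,0]],"grip":[0.3,0.3]}';  python3 -m creep '{"translation":[[0,0,0.008],[0,0,0]],"turn":[[0,0,0],[0,0,0]],"grip":[0.3,0.3]}'
```

```text
time_s: 6.55
tool_pos: [0.6652, -0.0526, 0.0603]
tool_rot: [180.0, 0.0, 96.1]
force: [-0.3, 0.1, -0.7]
grip_width: 0.0456
grasp_force: 12.0
time_s: 6.8
tool_pos: [0.6652, -0.0526, 0.0602]
tool_rot: [180.0, 0.0, 96.0]
force: [-1.8, 0.4, 4.7]
grip_width: 0.0454
grasp_force: 12.0
```

```bash
python3 -m creep '{"translation":[[0,0,0],[0,0,0],[0,0,-0.1],[0,0,-0.5],[0,0,-0.5]],"turn":[[0,0,0],[0,0,0],[0,0,0],[0,0,0],[0,0,0]],"grip":[0.65,0.8,1,1,1]}'; python3 d.py .5005 .016 .13 96
```

```text
time_s: 7.42
tool_pos: [0.6649, -0.0525, 0.1486]
tool_rot: [-180.0, -0.0, 96.1]
force: [0.8, -0.3, -0.6]
grip_width: 0.084
grasp_force: 0.0
[ 0.6649 -0.0525  0.1486] [-1.7998e+02 -2.0000e-02  9.6060e+01] units [ 1.069 -1.954  0.232] turn z 0.0003
```

```bash
python3 -m creep '{"translation":[[0.2,-0.35,0],[0.3,-0.55,0],[0.3,-0.55,0],[0.27,-0.5,0],[0,0,0]],"turn":[[0,0,0],[0,0,0],[0,0,0],[0,0,0],[0,0,0]],"grip":[1,1,1,1,1]}'; python3 d.py .5005 .016 .045 96
python3 - <<'E'
from h import *
c,P,*_=cloud("top")
m=(P[...,2]>.106)&(P[...,2]<.122)&(np.hypot(P[...,0]-.665,P[...,1]+.052)<.035)
p=P[m];print(m.sum(),(p.min(0)+p.max(0))/2,np.ptp(p,axis=0),np.median(p,0))
c2,P2,*_=cloud("scene")
m=(P2[...,2]>.106)&(P2[...,2]<.122)&(np.hypot(P2[...,0]-.665,P2[...,1]+.052)<.035)
p=P2[m];print(m.sum(),(p.min(0)+p.max(0))/2,np.ptp(p,axis=0),np.median(p,0))
a=cv2.resize(c["frame"][110:240,160:320,::-1],(480,390),interpolation=2)
b=cv2.resize(c2["frame"][110:280,150:350,::-1],(300,255),interpolation=2);b=cv2.copyMakeBorder(b,0,135,0,0,0)
cv2.imwrite("pics/p1.png",np.hstack([a,b]))
E
```

```text
time_s: 8.05
tool_pos: [0.4985, 0.0174, 0.1479]
tool_rot: [-180.0, 0.2, 96.2]
force: [0.2, -0.6, -0.4]
grip_width: 0.0872
grasp_force: 0.0
[0.4985 0.0174 0.1479] [-1.7996e+02  1.6000e-01  9.6220e+01] units [-0.02   0.023  1.286] turn z 0.0012
171 [ 0.66369237 -0.05345566  0.11397548] [0.04457792 0.04414598 0.01467597] [ 0.66364626 -0.05330975  0.11487874]
260 [ 0.66802624 -0.05384007  0.1121135 ] [0.04874429 0.04750733 0.01168493] [ 0.6702709  -0.05150898  0.11348022]
```

View pics/p1.png

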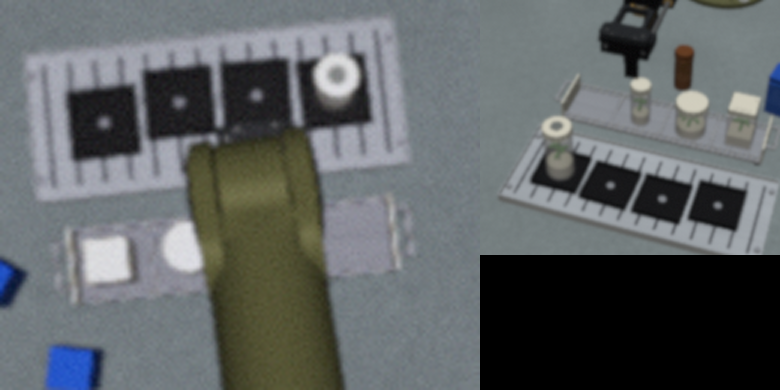

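The tall jar stands upright, centred in holder 4 (crop 337,80; scene 560,165). The measured lid centre (0.666,-0.053) agrees with the holder centre. The gripper is above the vial, so I'll do that one next.

```bash
python3 -m creep '{"translation":[[-0.01,0.012,0.4],[0,0,0.4],[0,0,0.35],[0,0,0.13],[0,0,0]],"turn":[[0,0,0],[0,0,0],[0,0,0],[0,0,0],[0,0,0]],"grip":[1,1,1,1,1]}'; python3 d.py .5005 .016 .045 96;  python3 -m creep '{"translation":[[0,0,0],[0,0,0],[0,0,0],[0,0,0],[0,0,0]],"turn":[[0,0,0],[0,0,0],[0,0,0],[0,0,0],[0,0,0]],"grip":[0.2,0.2,0.2,0.2,0.2]}' 12
```

```text
time_s: 8.78
tool_pos: [0.5024, 0.0153, 0.0449]
tool_rot: [-180.0, -0.1, 96.0]
force: [0.9, 0.2, 0.1]
grip_width: 0.0871
grasp_force: 0.0
[0.5024 0.0153 0.0449] [-1.7996e+02 -6.0000e-02  9.6030e+01] units [ 0.011 -0.023 -0.002] turn z 0.0002
time_s: 9.4
tool_pos: [0.502, 0.0153, 0.0452]
tool_rot: [180.0, 0.0, 96.1]
force: [-0.4, -1.1, -0.2]
grip_width: 0.0448
grasp_force: 0.0
```

```bash
python3 -m creep '{"translation":[[0.009,-0.019,0],[0,0,0],[0,0,0],[0,0,0]],"turn":[[0,0,0],[0,0,0],[0,0,0],[0,0,0]],"grip":[0.2,0.2,0.2,0.2]}'; python3 d.py .5005 .016 .045 96;  python3 -m creep '{"translation":[[0,0,-0.2],[0,0,-0.2],[0,0,-0.2],[0,0,0]],"turn":[[0,0,0],[0,0,0],[0,0,0],[0,0,0]],"grip":[0.2,0.2,0.2,0.2]}'; python3 d.py .6618 .034 .049 96
```

```text
time_s: 9.9
tool_pos: [0.5002, 0.016, 0.0451]
tool_rot: [-180.0, 0.0, 96.1]
force: [-1.3, -0.8, 1.3]
grip_width: 0.0337
grasp_force: 12.0
[0.5002 0.016  0.0451] [-179.97    0.     96.05] units [0.    0.004 0.001] turn z 0.0003
time_s: 10.4
tool_pos: [0.5019, 0.0159, 0.0951]
tool_rot: [179.8, 0.1, 96.0]
force: [-0.5, -0.1, -1.0]
grip_width: 0.0336
grasp_force: 12.0
[0.5019 0.0159 0.0951] [1.7979e+02 8.0000e-02 9.6040e+01] units [0.015 2.012 0.576] turn z 0.0002
```

```bash
python3 -m creep '{"translation":[[0,0.3,0],[0,0.6,0],[0,0.6,0],[0,0.35,0],[0.015,0.18,0]],"turn":[[0,0,0],[0,0,0],[0,0,0],[0,0,0],[0,0,0]],"grip":[0.2,0.2,0.2,0.2,0.2]}'; python3 -m creep '{"translation":[[0,0,0.15],[0,0,0.15],[0,0,0.15],[0,0,0.04],[0,0,0]],"turn":[[0,0,0],[0,0,0],[0,0,0],[0,0,0],[0,0,0]],"grip":[0.2,0.2,0.2,0.2,0.2]}'; python3 -m creep '{"translation":[[0,0,0.03],[0,0,0]],"turn":[[0,0,0],[0,0,0]],"grip":[0.2,0.2]}'; python3 d.py .6618 .034 .049 96
```

```text
time_s: 11.02
tool_pos: [0.6627, 0.0343, 0.0919]
tool_rot: [-179.9, -0.0, 96.0]
force: [-0.5, -0.1, -0.6]
grip_width: 0.0341
grasp_force: 12.0
time_s: 11.65
tool_pos: [0.6614, 0.0341, 0.0537]
tool_rot: [-180.0, 0.0, 96.0]
force: [0.1, -0.1, 0.1]
grip_width: 0.0333
grasp_force: 12.0
time_s: 11.9
tool_pos: [0.6619, 0.0342, 0.0517]
tool_rot: [180.0, 0.0, 96.0]
force: [0.0, 0.7, -0.2]
grip_width: 0.0339
grasp_force: 12.0
[0.6619 0.0342 0.0517] [1.7998e+02 1.0000e-02 9.6050e+01] units [-0.003 -0.001  0.034] turn z 0.0003
```

```bash
python3 -m creep '{"translation":[[0,0,0.02],[0,0,0]],"turn":[[0,0,0],[0,0,0]],"grip":[0.2,0.2]}'; python3 -m creep '{"translation":[[0,0,0.01],[0,0,0]],"turn":[[0,0,0],[0,0,0]],"grip":[0.2,0.2]}'; python3 -m creep '{"translation":[[0,0,0.008],[0,0,0]],"turn":[[0,0,0],[0,0,0]],"grip":[0.2,0.2]}'
```

```text
time_s: 12.15
tool_pos: [0.6617, 0.0342, 0.0498]
tool_rot: [-180.0, 0.0, 96.1]
force: [-0.2, -0.5, -0.5]
grip_width: 0.0336
grasp_force: 12.0
time_s: 12.4
tool_pos: [0.6618, 0.0343, 0.0492]
tool_rot: [180.0, 0.0, 96.1]
force: [0.2, -0.4, -0.0]
grip_width: 0.0339
grasp_force: 12.0
time_s: 12.65
tool_pos: [0.6618, 0.0343, 0.0491]
tool_rot: [180.0, 0.0, 96.1]
force: [-1.8, -0.4, 4.7]
grip_width: 0.0338
grasp_force: 12.0
```

Contact, so I'll release, retreat and go to the wide jar at (.4892,.1046).

```bash
python3 -m creep '{"translation":[[0,0,0],[0,0,0],[0,0,-0.1],[0,0,-0.5],[0,0,-0.5]],"turn":[[0,0,0],[0,0,0],[0,0,0],[0,0,0],[0,0,0]],"grip":[0.5,0.75,1,1,1]}'; python3 d.py .4892 .1046 .031 96
```

```text
time_s: 13.28
tool_pos: [0.6615, 0.0343, 0.1375]
tool_rot: [-180.0, -0.0, 96.1]
force: [0.1, -0.4, 0.3]
grip_width: 0.0752
grasp_force: 0.0
[0.6615 0.0343 0.1375] [-1.7997e+02 -2.0000e-02  9.6060e+01] units [ 1.101 -2.049  1.331] turn z 0.0003
```

```bash
python3 -m creep '{"translation":[[0.2,-0.4,0],[0.3,-0.55,0],[0.3,-0.55,0],[0.3,-0.55,0],[0,0,0]],"turn":[[0,0,0],[0,0,0],[0,0,0],[0,0,0],[0,0,0]],"grip":[1,1,1,1,1]}'; python3 -m creep '{"translation":[[0,0,0],[0,0,0]],"turn":[[0,0,0],[0,0,0]],"grip":[1,1]}'; python3 d.py .4892 .1046 .031 96
```

```text
time_s: 13.9
tool_pos: [0.4864, 0.1062, 0.1367]
tool_rot: [-180.0, 0.2, 96.3]
force: [-0.1, -0.3, 0.6]
grip_width: 0.087
grasp_force: 0.0
time_s: 14.15
tool_pos: [0.4905, 0.1039, 0.1367]
tool_rot: [180.0, -0.0, 96.0]
force: [-0.4, 0.5, -0.7]
grip_width: 0.0872
grasp_force: 0.0
[0.4905 0.1039 0.1367] [ 1.7995e+02 -3.0000e-02  9.5980e+01] units [ 0.01  -0.016  1.322] turn z -0.0001
```

```bash
python3 -m creep '{"translation":[[0.01,-0.01,0.4],[0,0,0.4],[0,0,0.35],[0,0,0.17],[0,0,0]],"turn":[[0,0,0],[0,0,0],[0,0,0],[0,0,0],[0,0,0]],"grip":[1,1,1,1,1]}'; python3 -m creep '{"translation":[[0,0,0],[0,0,0],[0,0,0],[0,0,0],[0,0,0]],"turn":[[0,0,0],[0,0,0],[0,0,0],[0,0,0],[0,0,0]],"grip":[0.4,0.4,0.4,0.4,0.4]}' 12; python3 d.py .4892 .1046 .031 96
```

```text
time_s: 14.78
tool_pos: [0.4883, 0.1051, 0.0301]
tool_rot: [-179.9, -0.1, 96.0]
force: [-0.2, 0.3, 0.6]
grip_width: 0.0873
grasp_force: 0.0
time_s: 15.4
tool_pos: [0.4887, 0.1051, 0.0312]
tool_rot: [180.0, 0.0, 96.0]
force: [-0.1, -0.8, 2.0]
grip_width: 0.0538
grasp_force: 12.0
[0.4887 0.1051 0.0312] [1.7997e+02 2.0000e-02 9.6050e+01] units [-0.007  0.005  0.002] turn z 0.0003
```

```bash
python3 -m creep '{"translation":[[0,0,-0.2],[0,0,-0.2],[0,0,-0.2],[0,0,0]],"turn":[[0,0,0],[0,0,0],[0,0,0],[0,0,0]],"grip":[0.4,0.4,0.4,0.4]}';python3 d.py .6546 .1208 .035 96; python3 -m creep '{"translation":[[0,0.3,0],[0,0.6,0],[0,0.6,0],[0,0.35,0],[0,0.2,0]],"turn":[[0,0,0],[0,0,0],[0,0,0],[0,0,0],[0,0,0]],"grip":[0.4,0.4,0.4,0.4,0.4]}'; python3 -m creep '{"translation":[[0,0,0.15],[0,0,0.15],[0,0,0.15],[0,0,0.04],[0,0,0]],"turn":[[0,0,0],[0,0,0],[0,0,0],[0,0,0],[0,0,0]],"grip":[0.4,0.4,0.4,0.4,0.4]}'; python3 d.py .6546 .1208 .035 96
```

```text
time_s: 15.9
tool_pos: [0.4899, 0.1053, 0.0807]
tool_rot: [179.8, 0.0, 96.0]
force: [0.6, -0.3, -1.7]
grip_width: 0.0535
grasp_force: 12.0
[0.4899 0.1053 0.0807] [1.7979e+02 4.0000e-02 9.6030e+01] units [-0.024  2.068  0.571] turn z 0.0002
time_s: 16.52
tool_pos: [0.6525, 0.1223, 0.0776]
tool_rot: [-179.9, -0.0, 96.0]
force: [-1.0, 0.8, -1.5]
grip_width: 0.0539
grasp_force: 12.0
time_s: 17.15
tool_pos: [0.6513, 0.1224, 0.0394]
tool_rot: [-180.0, 0.0, 96.1]
force: [-0.3, -0.1, -1.2]
grip_width: 0.054
grasp_force: 12.0
[0.6513 0.1224 0.0394] [-1.7998e+02  1.0000e-02  9.6060e+01] units [-0.024  0.039  0.056] turn z 0.0003
```

```bash
python3 -m creep '{"translation":[[-0.024,0.035,0.02],[0,0,0.01],[0,0,0]],"turn":[[0,0,0],[0,0,0],[0,0,0]],"grip":[0.4,0.4,0.4]}'; python3 -m creep '{"translation":[[0,0,0.015],[0,0,0]],"turn":[[0,0,0],[0,0,0]],"grip":[0.4,0.4]}'; python3 d.py .6546 .1208 .035 96
```

```text
time_s: 17.52
tool_pos: [0.6547, 0.1208, 0.0374]
tool_rot: [180.0, 0.0, 96.0]
force: [0.0, -0.7, -1.7]
grip_width: 0.054
grasp_force: 12.0
time_s: 17.77
tool_pos: [0.6544, 0.1209, 0.0359]
tool_rot: [-180.0, 0.0, 96.1]
force: [-0.4, -0.1, -0.7]
grip_width: 0.0539
grasp_force: 12.0
[0.6544 0.1209 0.0359] [-179.99    0.     96.06] units [-0.002  0.002  0.012] turn z 0.0003
```

```bash
python3 -m creep '{"translation":[[0,0,0.01],[0,0,0]],"turn":[[0,0,0],[0,0,0]],"grip":[0.4,0.4]}'; python3 -m creep '{"translation":[[0,0,0.008],[0,0,0]],"turn":[[0,0,0],[0,0,0]],"grip":[0.4,0.4]}'
```

```text
time_s: 18.02
tool_pos: [0.6546, 0.1209, 0.0353]
tool_rot: [180.0, 0.0, 96.1]
force: [0.0, -0.1, -1.0]
grip_width: 0.054
grasp_force: 12.0
time_s: 18.27
tool_pos: [0.6546, 0.1209, 0.0352]
tool_rot: [180.0, 0.0, 96.1]
force: [-2.8, -1.4, 3.9]
grip_width: 0.0537
grasp_force: 12.0
```

```bash
python3 -m creep '{"translation":[[0,0,0],[0,0,0],[0,0,-0.1],[0,0,-0.6],[0,0,-0.6]],"turn":[[0,0,0],[0,0,0],[0,0,0],[0,0,0],[0,0,0]],"grip":[0.75,0.9,1,1,1]}'; python3 d.py .4748 .1903 .044 96
```

```text
time_s: 18.9
tool_pos: [0.6543, 0.1209, 0.1398]
tool_rot: [-180.0, -0.0, 96.1]
force: [0.6, 0.5, -0.1]
grip_width: 0.0861
grasp_force: 0.0
[0.6543 0.1209 0.1398] [-1.7997e+02 -1.0000e-02  9.6060e+01] units [ 1.1   -2.14   1.197] turn z 0.0003
```

```bash
python3 -m creep '{"translation":[[0.2,-0.44,0],[0.3,-0.55,0],[0.3,-0.55,0],[0.3,-0.6,0],[0,0,0]],"turn":[[0,0,0],[0,0,0],[0,0,0],[0,0,0],[0,0,0]],"grip":[1,1,1,1,1]}'; python3 -m creep '{"translation":[[0,0,0],[0,0,0]],"turn":[[0,0,0],[0,0,0]],"grip":[1,1]}'; python3 d.py .4748 .1903 .044 96
```

```text
time_s: 19.52
tool_pos: [0.4716, 0.1925, 0.139]
tool_rot: [180.0, 0.1, 96.4]
force: [1.2, -1.1, -0.3]
grip_width: 0.087
grasp_force: 0.0
time_s: 19.77
tool_pos: [0.4763, 0.1897, 0.1389]
tool_rot: [180.0, -0.0, 96.0]
force: [-0.2, -0.9, -0.2]
grip_width: 0.0867
grasp_force: 0.0
[0.4763 0.1897 0.1389] [ 1.7997e+02 -3.0000e-02  9.5950e+01] units [ 0.009 -0.018  1.186] turn z -0.0003
```

```bash
python3 -m creep '{"translation":[[0.007,-0.012,0.4],[0,0,0.4],[0,0,0.3],[0,0,0.09],[0,0,0]],"turn":[[0,0,0],[0,0,0],[0,0,0],[0,0,0],[0,0,0]],"grip":[1,1,1,1,1]}'; python3 -m creep '{"translation":[[0,0,0],[0,0,0],[0,0,0],[0,0,0],[0,0,0]],"turn":[[0,0,0],[0,0,0],[0,0,0],[0,0,0],[0,0,0]],"grip":[0.3,0.3,0.3,0.3,0.3]}' 12; python3 d.py .4748 .1903 .044 96
```

```text
time_s: 20.4
tool_pos: [0.4744, 0.1908, 0.0433]
tool_rot: [-180.0, -0.0, 96.0]
force: [-0.2, -0.0, 0.2]
grip_width: 0.0871
grasp_force: 0.0
time_s: 21.02
tool_pos: [0.4741, 0.1908, 0.0435]
tool_rot: [180.0, 0.0, 96.1]
force: [-0.3, 1.0, 0.2]
grip_width: 0.0456
grasp_force: 12.0
[0.4741 0.1908 0.0435] [1.7999e+02 1.0000e-02 9.6060e+01] units [-0.007  0.008 -0.006] turn z 0.0003
```

```bash
python3 -m creep '{"translation":[[0,0,-0.2],[0,0,-0.2],[0,0,-0.2],[0,0,0]],"turn":[[0,0,0],[0,0,0],[0,0,0],[0,0,0]],"grip":[0.3,0.3,0.3,0.3]}';python3 d.py .632 .2051 .0475 96; python3 -m creep '{"translation":[[0,0.3,0],[0,0.6,0],[0,0.6,0],[0,0.35,0],[0,0.13,0]],"turn":[[0,0,0],[0,0,0],[0,0,0],[0,0,0],[0,0,0]],"grip":[0.3,0.3,0.3,0.3,0.3]}'; python3 -m creep '{"translation":[[0,0,0.15],[0,0,0.15],[0,0,0.15],[0,0,0.03],[0,0,0]],"turn":[[0,0,0],[0,0,0],[0,0,0],[0,0,0],[0,0,0]],"grip":[0.3,0.3,0.3,0.3,0.3]}'; python3 d.py .632 .2051 .0475 96
```

```text
time_s: 21.52
tool_pos: [0.4754, 0.1912, 0.0933]
tool_rot: [179.8, 0.0, 96.0]
force: [0.9, 0.4, -1.6]
grip_width: 0.0461
grasp_force: 12.0
[0.4754 0.1912 0.0933] [1.7979e+02 1.0000e-02 9.6030e+01] units [-0.033  1.965  0.573] turn z 0.0002
time_s: 22.15
tool_pos: [0.6324, 0.2071, 0.0902]
tool_rot: [-179.9, -0.0, 96.0]
force: [-0.4, 0.3, -1.6]
grip_width: 0.0458
grasp_force: 12.0
time_s: 22.78
tool_pos: [0.6313, 0.2074, 0.0529]
tool_rot: [-180.0, 0.0, 96.1]
force: [0.1, -0.1, -1.8]
grip_width: 0.0459
grasp_force: 12.0
[0.6313 0.2074 0.0529] [-1.7999e+02  1.0000e-02  9.6060e+01] units [-0.03   0.005  0.068] turn z 0.0003
```

```bash
python3 -m creep '{"translation":[[-0.03,0.005,0.02],[0,0,0.015],[0,0,0]],"turn":[[0,0,0],[0,0,0],[0,0,0]],"grip":[0.3,0.3,0.3]}'; python3 -m creep '{"translation":[[0,0,0.02],[0,0,0]],"turn":[[0,0,0],[0,0,0]],"grip":[0.3,0.3]}'; python3 d.py .632 .2051 .0475 96;  python3 -m creep '{"translation":[[0,0,0.008],[0,0,0]],"turn":[[0,0,0],[0,0,0]],"grip":[0.3,0.3]}'
```

```text
time_s: 23.15
tool_pos: [0.6323, 0.205, 0.0502]
tool_rot: [180.0, 0.0, 96.0]
force: [0.3, 0.8, -0.4]
grip_width: 0.0457
grasp_force: 12.0
time_s: 23.4
tool_pos: [0.6321, 0.2051, 0.0484]
tool_rot: [-180.0, 0.0, 96.1]
force: [0.3, 0.2, -1.9]
grip_width: 0.0461
grasp_force: 12.0
[0.6321 0.2051 0.0484] [-1.7999e+02  1.0000e-02  9.6060e+01] units [-0.    -0.001  0.012] turn z 0.0003
time_s: 23.65
tool_pos: [0.6322, 0.2051, 0.0479]
tool_rot: [-180.0, 0.0, 96.1]
force: [0.0, 0.4, -1.1]
grip_width: 0.0462
grasp_force: 12.0
```

```bash
python3 -m creep '{"translation":[[0,0,0.008],[0,0,0]],"turn":[[0,0,0],[0,0,0]],"grip":[0.3,0.3]}'
```

```text
time_s: 23.9
tool_pos: [0.6323, 0.2052, 0.0476]
tool_rot: [180.0, 0.0, 96.1]
force: [0.7, -0.2, 0.6]
grip_width: 0.0458
grasp_force: 12.0
```

```bash
python3 -m creep '{"translation":[[0,0,0.006],[0,0,0]],"turn":[[0,0,0],[0,0,0]],"grip":[0.3,0.3]}'
```

```text
time_s: 24.15
tool_pos: [0.6323, 0.2052, 0.0475]
tool_rot: [180.0, 0.0, 96.0]
force: [-1.9, -0.8, 5.8]
grip_width: 0.046
grasp_force: 12.0
```

Standing on the floor. Release, rise and back away toward the right (away from the bottle) for a clear final look.

```bash
python3 -m creep '{"translation":[[0,0,0],[0,0,0],[0,0,-0.1],[0,0,-0.6],[0,0,-0.7]],"turn":[[0,0,0],[0,0,0],[0,0,0],[0,0,0],[0,0,0]],"grip":[0.65,0.8,1,1,1]}' && python3 -m creep '{"translation":[[0,0,-0.5],[-0.3,-0.5,-0.2],[-0.5,-0.5,0],[-0.5,-0.5,0],[-0.5,-0.5,0]],"turn":[[0,0,0],[0,0,0],[0,0,0],[0,0,0],[0,0,0]],"grip":[1,1,1,1,1]}' && python3 -m creep '{"translation":[[-0.7,0,0],[-0.7,0,0],[-0.7,0,0],[-0.5,0,0],[0,0,0]],"turn":[[0,0,0],[0,0,0],[0,0,0],[0,0,0],[0,0,0]],"grip":[1,1,1,1,1]}'
python3 - <<'E'
from h import *
np.set_printoptions(precision=4,suppress=True)
T={"box":(.632,.2047,.098),"wide":(.6546,.1204,.082),"vial":(.6618,.034,.098),"tall":(.6653,-.0527,.114)}
I=[]
for n in("top","scene"):
  c,P,*_=cloud(n);I.append(c["frame"][:,:,::-1])
  for k,(x,y,h) in T.items():
    u,v=proj(c,[x,y,h])[0].round().astype(int); f=c["frame"].min(2)
    ww=np.array([atz(c,(q[1],q[0]),h)[:2] for q in np.argwhere(f>150) if abs(q[1]-u)<16 and abs(q[0]-v)<16]); ww=ww[np.hypot(*(ww-(x,y)).T)<.036]
    print(n,k,len(ww),"mean err mm",1e3*(ww.mean(0)-(x,y)),"mid",1e3*((ww.min(0)+ww.max(0))/2-(x,y)),"size",np.ptp(ww,axis=0),"z",np.nanmedian(P[v-2:v+3,u-2:u+3,2]))
a=cv2.resize(I[0][80:260,90:420],(660,360),interpolation=2);b=cv2.resize(I[1][120:280,60:460],(600,240),interpolation=2)
cv2.imwrite("pics/end.png",np.vstack([a,cv2.copyMakeBorder(b,0,0,0,60,0)]))
E
```

```text
time_s: 24.78
tool_pos: [0.6316, 0.2048, 0.1594]
tool_rot: [-179.9, 0.0, 96.1]
force: [0.5, -0.4, 0.1]
grip_width: 0.0843
grasp_force: 0.0
time_s: 25.4
tool_pos: [0.4872, 0.044, 0.2151]
tool_rot: [180.0, 0.0, 96.1]
force: [0.2, -0.7, -0.0]
grip_width: 0.0874
grasp_force: 0.0
time_s: 26.02
tool_pos: [0.5098, -0.1658, 0.2148]
tool_rot: [-180.0, 0.0, 95.7]
force: [-0.1, 0.2, -0.3]
grip_width: 0.0871
grasp_force: 0.0
top box 247 mean err mm [2.6746 1.5859] mid [6.0076 4.6748] size [0.0548 0.0576] z 0.10013195314321825
top wide 237 mean err mm [1.9392 0.453 ] mid [3.3422 0.0914] size [0.0586 0.0482] z 0.08386095978253921
top vial 113 mean err mm [5.3803 0.5462] mid [8.595  4.0099] size [0.0515 0.0381] z 0.09795802686424186
top tall 193 mean err mm [4.5527 0.6774] mid [ 4.6975 -3.9471] size [0.0573 0.0626] z 0.11453364109222722
scene box 330 mean err mm [ 2.5707 -1.4188] mid [1.2948 2.5897] size [0.0485 0.0648] z 0.0985051383551829
scene wide 398 mean err mm [-1.2851  0.0969] mid [0.8219 1.3391] size [0.0527 0.0678] z 0.08157230087072337
scene vial 186 mean err mm [ 1.3352 -1.8487] mid [5.7949 0.0371] size [0.0435 0.0715] z 0.09843307005563053
scene tall 168 mean err mm [ 1.183  -1.5439] mid [ 0.6575 -1.842 ] size [0.0436 0.0437] z 0.11476037872618658
```

View pics/end.png

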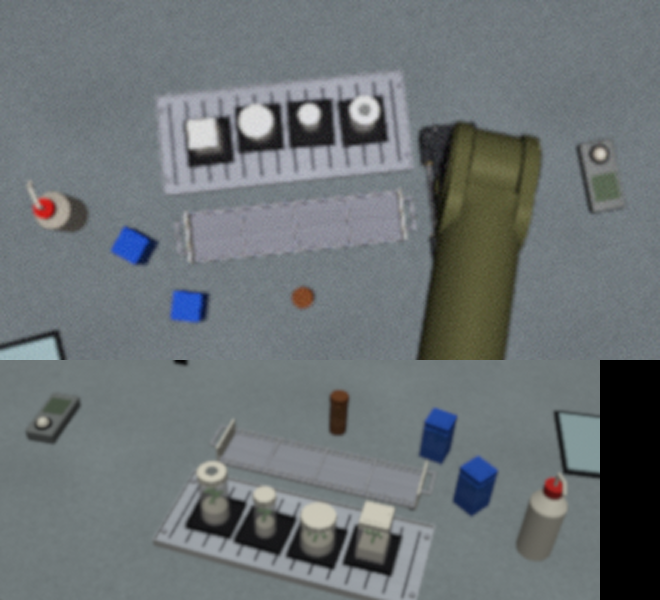

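The final view shows all four upright in their holders: box (201,133), wide (256,122), vial (309,115) and tall (364,110). The bystanders haven't moved. Light tray pixels contaminated the white masks, so I'll check centring once more using depth.

```bash
python3 - <<'E'
from h import *
np.set_printoptions(precision=1,suppress=True)
T={"box":(.632,.2047,.098),"wide":(.6546,.1204,.082),"vial":(.6618,.034,.098),"tall":(.6653,-.0527,.114)}
for n in("top","scene"):
  c,P,*_=cloud(n)
  for k,(x,y,h) in T.items():
    m=(abs(P[...,2]-h)<.008)&(np.hypot(P[...,0]-x,P[...,1]-y)<.045)
    ww=np.array([atz(c,(q[1],q[0]),h)[:2] for q in np.argwhere(m&(c["frame"].min(2)>(140)))])
    print(n,k,len(ww),"err mm mean",1e3*(ww.mean(0)-(x,y)),"mid",1e3*((ww.min(0)+ww.max(0))/2-(x,y)),"size",1e3*np.ptp(ww,axis=0))
E
```

```text
top box 204 err mm mean [-0.2 -0.8] mid [-0.4 -1.7] size [48.  44.9]
top wide 223 err mm mean [-0.3  0.7] mid [0.  1.7] size [52.  51.4]
top vial 94 err mm mean [-0.6  0.7] mid [-1.1  0.9] size [32.2 31.7]
top tall 161 err mm mean [-0.8  0. ] mid [-1.7 -0.7] size [44.6 43.9]
scene box 301 err mm mean [ 2.9 -0.8] mid [ 3.3 -1. ] size [48.4 47.6]
scene wide 325 err mm mean [ 2.2 -0.3] mid [ 2.2 -0.2] size [51.7 54.2]
scene vial 123 err mm mean [2.6 0.3] mid [2.6 1. ] size [31.3 33. ]
scene tall 174 err mm mean [ 2.1 -0.7] mid [ 1.6 -0.8] size [43.6 44.7]
```

All are within about 2 mm of centre (the scene view includes the lit lid sides facing it), so I'm handing in.

```bash
python3 -c "
from cell import env
print(env.sign_off())"
```

```text
the job is handed in; nothing more can be done
None
```

All four vessels stand upright in the holders straight across from their bays, in the same order and about 2 mm or less from centre; the bystanders and look-alikes were left where they were, and I handed the job in at about 26 s of the 88 s.

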